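# Rack the polishing bobs in reverse order

### The arm

A 7-joint arm with a two-finger parallel gripper is mounted at the origin on the work surface. World frame = base frame: x ahead of the robot, y to its left, z up, the work surface at z = 0. Lengths are in mm, angles in rad, forces in N, time in s.
With the tool pointing down it reaches from about 425 to 875 mm from the base axis. Payload 8.4 kg.
Tool frame: the origin (TCP) lies on the centre line of the jaws, within the pads' length; the fingertips stand ahead of it and the grasp point (between the pads) lies 3 mm ahead of it (env.tcp_to_tips is the z of the fingertips in the tool frame, in mm); z points along the fingers, y is the line along which they close (so a half turn about z gives the same grasp; the last joint's range is limited). The gripper opens to 85 mm and grips with 20 to 120 N. Pads are 22 mm wide; open, the fingers measure 114 mm over their backs; the gripper's body (76 mm by 85 mm) begins 54 mm behind the grasp point. The pads swing forward as they close: fully open they stand 13 mm farther back than shut.
Start: joints at [1.084, 0.333, 0.04, 1.465, -0.013, 1.343, -0.059], TCP at [245.775, -601.713, 232.508] pointing down, gripper open.
Joint ranges: [-2.58, 2.58], [-0.38, 2.09], [-1.3, 1.39], [0.25, 2.4], [-1.5, 4.64], [0.08, 2.09], [-2.65, 2.65]. Speed limits (rad/s): [2.22, 2.22, 2.79, 2.79, 3.14, 3.14, 3.14].

### API

Orientations are given as a unit quaternion [x, y, z, w].
In Python, from cell import get_obs, imaging, env gives the robot as it stands.
- The arm moves only by the tool apply_moves, never from a script. Its arguments are lists of equal length, an entry for each row: "gripper": the finger opening in m, from 0 to 0.0854; "dp": the shift along the world's x, y, z in m, a list of three; "twist": the turn, a rotation vector about the world's x, y, z in rad, a list of three. A call has 1 to 20 rows; each row shifts and turns the commanded pose from where the row before left it; what a row does not reach is not made up. A row lasts 1/8 s, in which the tool goes at most 62.5 mm and 10.7 degrees, less where a joint would pass 70% of its speed; a pose out of reach is approached as far as the arm can. A call is refused whole if a number of a shift passes 0.0625 or a number of a turn 0.188, either way. A call with a gripper value outside its range is refused whole. The fingers move at their own pace and stop on an object; "force" is the grip in N (left out, the last holds). Time passes only in rows, so rows that do not move let the fingers close. It gives the time, the measured TCP pose, the force, the opening and the grip force at its end, in the units of the state.
- get_obs(): the state, without advancing time (a new reading comes with each control period).
- imaging.read_camera(name): name is "scene" or "side" or "wrist"; returns (picture, depth): 420x560x3 uint8, red, green, blue; 420x560 float32, mm along the optical axis (not along the pixel's ray), 0 where there is no reading.
- imaging.get_calibration(name): a dict with "mtx" (3x3 intrinsics, pixels), "R" (3x3) and "t" (3): a world point X has camera coordinates R X + t; the wrist camera has in their place "hand_eye" (4x4, takes a point from camera to tool coordinates, whose origin is the TCP and whose axes are the flange's). Camera axes: x right, y down, z forward; pixel columns grow to the right and rows downward; lengths in mm; the calibration is good to about 2 mm. A picture is of the moment at which its call begins: read the wrist's pose just before it. get_calibration takes no time and is no camera call.
- env.sign_off(): hands the job in; it is judged then, once.
The state is a dict: "time": time; "qpos": joint angles; "qd": joint speeds; "tau": joint torques, N m; "ee_pos": TCP position; "ee_rot": TCP orientation; "ft_force": force on the tool from outside, world axes, zero at the start; "ft_torque": the same for the moment, N m; "width": finger opening in mm; "grip_force": force on a finger pad.
Only numpy, scipy, OpenCV 4.12 (cv2) and the standard library are available. Lean on these libraries where they do the work, as an engineer would, in place of code of your own. Each camera call takes 0.05 s, during which the arm holds its last target. There are 200 camera calls.

### The job

The four polishing bobs stand in the aluminium tray in the order they were used. Move them into the four cups on the wooden rail in reverse order, one in each cup: the bob at the left end of the tray goes into the cup at the right end of the rail, the next into the cup beside that, and so on. Each must stand upright on the floor of its cup, let go and still; leave the brass-handled scraper where it lies.

Things in the scene. Friction and masses are not known exactly. Their poses are not given: they have to be found in the camera images.
- disc_mid (a point): Polishing bob: one flat grey rubber wheel, 60 mm across, 14 mm thick. Steel foot 44 mm across, 8 mm thick; bare steel spindle on top, 16 mm across, free over at least its top 34 mm: grip it there. 72 mm tall, 0.11 to 0.23 kg. Starts upright in a pocket of the tray (floor 4 mm, walls 14 mm above bench); which pocket varies. Point: its centre, 36 mm above its underside; z up its axis.
- drum_mid (a point): Polishing bob: a grey rubber drum, 42 mm across, 28 mm tall. Steel foot 44 mm across, 8 mm thick; bare steel spindle on top, 16 mm across, free over at least its top 34 mm: grip it there. 72 mm tall, 0.11 to 0.23 kg. Starts upright in a pocket of the tray (floor 4 mm, walls 14 mm above bench); which pocket varies. Point: its centre, 36 mm above its underside; z up its axis.
- cone_mid (a point): Polishing bob: a grey rubber cone, 50 mm across at the bottom. Steel foot 44 mm across, 8 mm thick; bare steel spindle on top, 16 mm across, free over at least its top 34 mm: grip it there. 72 mm tall, 0.11 to 0.23 kg. Starts upright in a pocket of the tray (floor 4 mm, walls 14 mm above bench); which pocket varies. Point: its centre, 36 mm above its underside; z up its axis.
- twin_mid (a point): Polishing bob: two grey rubber wheels, one above the other, 50 mm across, 9 mm thick. Steel foot 44 mm across, 8 mm thick; bare steel spindle on top, 16 mm across, free over at least its top 34 mm: grip it there. 72 mm tall, 0.11 to 0.23 kg. Starts upright in a pocket of the tray (floor 4 mm, walls 14 mm above bench); which pocket varies. Point: its centre, 36 mm above its underside; z up its axis.
- seat_p: One of four identical dark steel cups fixed on the rail, unevenly spaced (76 to 104 mm along the row). Outside 68 mm, inside 62 mm, 10 mm tall; its floor is 12 mm and rim 18 mm above the bench; a bob standing in it has its centre 48 mm above the bench. Origin: centre of underside, 8 mm above the bench; z up. The letter tells nothing of its place in the row, which varies.
- seat_q: One of four identical dark steel cups fixed on the rail, unevenly spaced (76 to 104 mm along the row). Outside 68 mm, inside 62 mm, 10 mm tall; its floor is 12 mm and rim 18 mm above the bench; a bob standing in it has its centre 48 mm above the bench. Origin: centre of underside, 8 mm above the bench; z up. The letter tells nothing of its place in the row, which varies.
- seat_r: One of four identical dark steel cups fixed on the rail, unevenly spaced (76 to 104 mm along the row). Outside 68 mm, inside 62 mm, 10 mm tall; its floor is 12 mm and rim 18 mm above the bench; a bob standing in it has its centre 48 mm above the bench. Origin: centre of underside, 8 mm above the bench; z up. The letter tells nothing of its place in the row, which varies.
- seat_s: One of four identical dark steel cups fixed on the rail, unevenly spaced (76 to 104 mm along the row). Outside 68 mm, inside 62 mm, 10 mm tall; its floor is 12 mm and rim 18 mm above the bench; a bob standing in it has its centre 48 mm above the bench. Origin: centre of underside, 8 mm above the bench; z up. The letter tells nothing of its place in the row, which varies.
- rail: Fixed wooden rail, 100 mm by 364 mm, 8 mm thick, that carries the four cups, parallel to the aluminium tray and 155 mm beyond it (centre to centre), away from the robot. Origin: centre of its underside, on the bench; its y axis runs along the row, to the left as the robot sees it; x points away from the robot.
- scraper: Loose deburring scraper lying on the bench between tray and rail: brass handle 18 mm wide, 85 mm long, 16 mm high, and a steel blade; about 147 mm long in all, along y. Origin: on the bench under the middle of it, 7 mm from the handle's blade end; blade to +y. To be left where it is.
Not all that is in view belongs to the job. Leave any green look-alike of the part that bears drum_mid alone.

How it is judged:
By the outcome, as a careful person would: the job done as asked, in the order asked, and still so for the second after the job is handed in, with the robot touching nothing.
It also fails if it takes over 96 s, if anything falls off the work surface, if the arm or the gripper's body presses on something with over 40 N, if the wrist force passes 120 N, or if a joint passes its speed limit or range.

## Working session

There is one attempt and no reset: what is moved stays moved. The work goes in short steps, Python scripts to look and compute and a tool call to move; the robot and the scene stay as the last step left them, time stands still between calls to the robot, and variables do not carry over. Pictures are saved under pics/ and viewed, at most 14 in all, crops included, and the job is handed in when it is done.

Besides the shell and the picture viewer there is one more tool, called as name(argument=value, ...) on one line, values as JSON. apply_moves: Moves the arm, as the interface text tells. Its arguments: {"type":"object","properties":{"gripper":{"type":"array"},"dp":{"type":"array"},"twist":{"type":"array"},"force":{"type":"number"}},"required":["gripper","dp","twist"]}

```bash
ls; mkdir -p pics
python3 - <<'E'
from cell import get_obs, imaging, env
import cv2,numpy as np
print(get_obs(), env.tcp_to_tips)
for n in ["scene","side"]:
    im,d=imaging.read_camera(n); c=imaging.get_calibration(n)
    np.savez(f"{n}0.npz",im=im,d=d)
    cv2.imwrite(f"pics/{n}0.png",im[...,::-1]); print(n,c)
print(imaging.get_calibration("wrist"))
E
```

```text
pics
{'time': 0.0, 'qpos': array([ 1.08382186,  0.33389246,  0.03990014,  1.46629113, -0.01342209,
        1.34329088, -0.05850073]), 'qd': array([ 0.00100832, -0.00158172,  0.00021696, -0.00125873, -0.00026398,
       -0.00110801, -0.00141186]), 'tau': array([-5.31816750e-04, -6.58550191e+01,  1.36499986e+00, -4.05575430e+01,
        1.68875617e-02,  1.22335029e-02, -2.36331675e-05]), 'ee_pos': array([ 245.57505321, -601.32758088,  231.62382327]), 'ee_rot': array([ 9.81266993e-01,  1.92651071e-01, -2.02552254e-04, -7.81906047e-04]), 'ft_force': array([-0.78329763, -0.08244592, -0.98799663]), 'ft_torque': array([-0.02658972, -0.02048243, -0.03348925]), 'grip_force': 0.0, 'width': 85.31402331897485} 22.0
scene {'mtx': array([[414.30872991,   0.        , 286.06485049],
       [  0.        , 414.30872991, 214.30230503],
       [  0.        ,   0.        ,   1.        ]]), 'R': array([[ 0.86386348,  0.50362652,  0.01001067],
       [ 0.39980453, -0.67341901, -0.62182247],
       [-0.30642491,  0.54117203, -0.78309425]]), 't': array([-481.24627666, -153.57866389,  934.51628972])}
side {'m
[... 186 characters left out ...]
-0.65395237, -0.01624005],
       [-0.3687487 , -0.40572619, -0.83630775],
       [ 0.54031642,  0.63853939, -0.54801971]]), 't': array([-386.19101577,  262.26703641,  431.57533201])}
{'mtx': array([[293.22403807,   0.        , 278.02230171],
       [  0.        , 293.22403807, 207.61888905],
       [  0.        ,   0.        ,   1.        ]]), 'hand_eye': array([[-6.59609427e-05, -9.52682141e-01, -3.03968309e-01,
         7.86584259e+01],
       [ 9.99999997e-01, -7.76696653e-05,  2.64289414e-05,
         6.97990429e-01],
       [-4.87874974e-05, -3.03968307e-01,  9.52682143e-01,
        -1.40402441e+02],
       [ 0.00000000e+00,  0.00000000e+00,  0.00000000e+00,
         1.00000000e+00]])}
```

View pics/scene0.png

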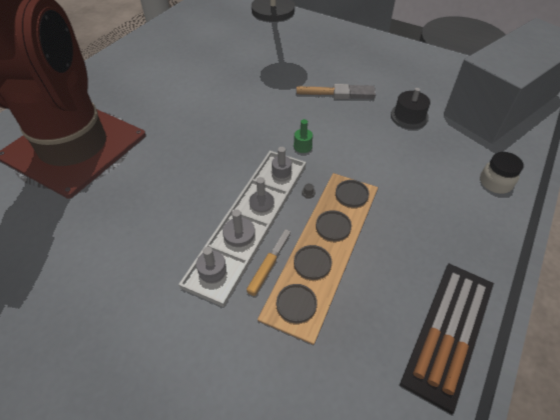

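View pics/side0.png

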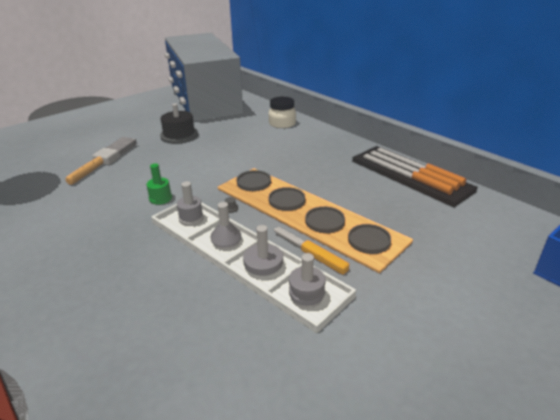

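Scene view: bobs stand in the tray at (282,162), (261,193), (238,228) and (211,264). Cups are at (352,193), (333,226), (313,263) and (297,303), and the scraper is at (270,265). Things that could be mistaken for a bob are the green look-alike (303,137), the black bob (412,107) and a dark nut (309,190). All of these are outside the tray, so none is a target. +y (robot's left) is up-right in the scene view, so the (282,162) bob is the left one and the (297,303) cup is the right one.

```bash
cat > h.py <<'E'
import numpy as np,cv2
from scipy.spatial.transform import Rotation as Ro
from cell import get_obs, imaging, env
def cam(n,obs=None):
    c=imaging.get_calibration(n)
    if n=="wrist":
        T=np.eye(4);T[:3,:3]=Ro.from_quat(obs["ee_rot"]).as_matrix();T[:3,3]=obs["ee_pos"]
        T=T@c["hand_eye"]; return c["mtx"],T[:3,:3],T[:3,3]
    return c["mtx"],c["R"].T,-c["R"].T@c["t"]
def rays(C,uv,z):
    K,R,o=C; uv=np.atleast_2d(uv).astype(float)
    d=np.c_[(uv[:,0]-K[0,2])/K[0,0],(uv[:,1]-K[1,2])/K[1,1],np.ones(len(uv))]@R.T
    return o+d*((z-o[2])/d[:,2])[:,None]
def cloud(C,d):
    K,R,o=C; v,u=np.mgrid[:d.shape[0],:d.shape[1]]
    P=np.stack([(u-K[0,2])/K[0,0]*d,(v-K[1,2])/K[1,1]*d,d],-1)@R.T+o
    P[d<=0]=np.nan; return P
E
python3 - <<'E'
from h import *
for n in ["scene","side"]:
    f=np.load(n+"0.npz");im,d=f["im"],f["d"];C=cam(n);P=cloud(C,d)
    hsv=cv2.cvtColor(im,cv2.COLOR_RGB2HSV)
    print(n)
    m=(P[...,2]>57)&(P[...,2]<90)&(P[...,0]>300)&(P[...,0]<750)&(abs(P[...,1])<450)
    k,l,s,c=cv2.connectedComponentsWithStats(m.astype(np.uint8))
    for i in range(1,k):
        if s[i,4]>15:
            q=P[l==i]; print(c[i].round(),s[i,4],"mean",np.nanmean(q,0).round(),"top",np.percentile(q[:,2],95).round(),hsv[l==i].mean(0).round())
    # rail/scraper orange, cups inside
    o=((hsv[...,0]>8)&(hsv[...,0]<25)&(hsv[...,1]>110)&(hsv[...,2]>100)).astype(np.uint8)
    cs,h=cv2.findContours(o,cv2.RETR_CCOMP,cv2.CHAIN_APPROX_NONE)
    for ct,hh in zip(cs,h[0]):
        if cv2.contourArea(ct)>150:
            if hh[3]>=0:
                w=rays(C,ct[:,0],9)[:,:2].astype(np.float32)
                e=cv2.fitEllipse(w); print("cup",cv2.minEnclosingCircle(ct)[0],np.round(e[0],1),np.round(e[1],1))
            else:
                w=rays(C,ct[:,0],8)[:,:2].astype(np.float32); print("blob",np.round(np.mean(ct[:,0],0)),cv2.minAreaRect(w))
E
```

```text
scene
[304. 124.] 63 mean [448. 263.  67.] top 73.0 [65. 93. 91.]
[282. 153.] 88 mean [453. 160.  69.] top 76.0 [ 17.   8. 106.]
[261. 183.] 89 mean [462.  68.  70.] top 77.0 [ 12.   9. 114.]
[237. 216.] 106 mean [468. -19.  70.] top 76.0 [ 13.  10. 115.]
[208. 253.] 121 mean [ 472. -108.   71.] top 77.0 [ 17.   9. 116.]
blob [456. 366.] ((885.9241333007812, -50.61191177368164), (81.95802307128906, 13.595343589782715), 89.8848648071289)
blob [442. 359.] ((863.2708740234375, -50.248260498046875), (81.36563873291016, 13.890044212341309), 89.97933959960938)
blob [427. 351.] ((840.6592407226562, -50.271236419677734), (81.5250015258789, 14.084843635559082), 89.91896057128906)
blob [261. 273.] ((544.7167358398438, -63.95809555053711), (17.056312561035156, 85.69410705566406), 4.3441338539123535)
blob [318. 267.] ((616.1891479492188, 24.0079345703125), (94.7562026977539, 317.07073974609375), 5.959373950958252)
side
[155. 168.] 103 mean [445. 261.  68.] top 75.0 [ 66. 118. 120.]
[187. 188.] 142 mean [449. 158.  70.] top 78.0 [ 26.  11. 138.]
[223. 209.] 162 mean [458.  66.  70.] top 79.0 [ 19.  15. 139.]
[262. 233.] 184 mean [463. -22.  71.] top 78.0 [ 18.  16. 146.]
[307. 262.] 218 mean [ 467. -110.   71.] top 79.0 [ 17.  22. 148.]
blob [325. 256.] ((548.261962890625, -64.29635620117188), (26.866287231445312, 91.33132934570312), 4.393506050109863)
blob [309. 215.] ((611.8030395507812, 42.80897521972656), (103.21756744384766, 364.5370178222656), 6.530076026916504)
cup (369.0, 238.5) [633.7 -81.9] [70.9 82.2]
cup (324.5, 219.0) [619.2   3.3] [70.9 82.9]
blob [438. 178.] ((886.9446411132812, -47.3243522644043), (93.51895141601562, 75.33841705322266), 89.96734619140625)
blob [ 84. 169.] ((379.3986511230469, 465.8109130859375), (109.00811767578125, 25.920989990234375), 29.53473663330078)
```

apply_moves(gripper=[0.085,0.085,0.085,0.085,0.085,0.085,0.085,0.085,0.085,0.085,0.085,0.085,0.085,0.085,0.085,0.085], dp=[[0.021,0.044,0.004],[0.021,0.044,0.004],[0.021,0.044,0.004],[0.021,0.044,0.004],[0.021,0.044,0.004],[0.021,0.044,0.004],[0.021,0.044,0.004],[0.021,0.044,0.004],[0.021,0.044,0.004],[0.021,0.044,0.004],[0.021,0.044,0.004],[0.021,0.044,0.004],[0.021,0.044,0.004],[0.021,0.044,0.004],[0,0,0],[0,0,0]], twist=[[0,0,0.1],[0,0,0.1],[0,0,0.1],[0,0,0.1],[0,0,0.1],[0,0,0.1],[0,0,0.1],[0,0,0.1],[0,0,0.1],[0,0,0.1],[0,0,0.1],[0,0,0.1],[0,0,0.06],[0,0,0],[0,0,0],[0,0,0]])

```text
time: 2.1
ee_pos: [539.5, 13.8, 288.0]
ee_rot: [0.679, 0.734, -0.0, -0.0]
ft_force: [-0.8, -0.1, 0.1]
width: 84.9
grip_force: 0.0
```

```bash
cat > look.py <<'E'
from h import *
import sys
def look(tag):
    o=get_obs();im,d=imaging.read_camera("wrist")
    np.savez(f"w{tag}.npz",im=im,d=d,p=o["ee_pos"],q=o["ee_rot"]); cv2.imwrite(f"pics/w{tag}.png",im[...,::-1]); return o,im,d
def tops(o,d,lo=55):
    C=cam("wrist",o);P=cloud(C,d)
    m=(P[...,2]>lo)&(P[...,2]<100)&(P[...,0]>380)&(P[...,0]<720)&(abs(P[...,1])<300)
    k,l,s,c=cv2.connectedComponentsWithStats(m.astype(np.uint8))
    for i in range(1,k):
        if s[i,4]>40:
            q=P[l==i]; zt=np.percentile(q[:,2],90)
            t=(l==i)&(P[...,2]>zt-3); e=cv2.minEnclosingCircle(np.argwhere(t)[:,::-1].astype(np.float32))
            r=rays(C,[e[0]],zt)[0]
            print(np.round(e[0],1),s[i,4],"top",zt.round(1),"xy",r.round(1),"dia",round(2*e[1]*np.median(d[t])/C[0][0,0],1),"med",np.median(P[t],0).round(1))
E
python3 - <<'E'
from look import *
o,im,d=look("1"); print(o["ee_pos"],Ro.from_quat(o["ee_rot"]).as_matrix().round(3),o["time"],o["qpos"].round(2))
tops(o,d)
C=cam("wrist",o);hsv=cv2.cvtColor(im,cv2.COLOR_RGB2HSV)
m=((hsv[...,0]>8)&(hsv[...,0]<25)&(hsv[...,1]>110)&(hsv[...,2]>80)).astype(np.uint8)
cs,h=cv2.findContours(m,cv2.RETR_CCOMP,cv2.CHAIN_APPROX_NONE)
for ct,hh in zip(cs,h[0]):
    if cv2.contourArea(ct)>150:
        w=rays(C,ct[:,0],8)[:,:2].astype(np.float32)
        print("hole" if hh[3]>=0 else "blob",np.round(cv2.boundingRect(ct)),cv2.minAreaRect(w))
E
```

```text
[539.49786348  13.78421919 287.99787155] [[-0.077  0.997 -0.001]
 [ 0.997  0.077 -0.   ]
 [-0.    -0.001 -1.   ]] 2.1 [ 0.43  0.13 -0.59  1.62  0.07  1.41 -0.09]
[205.5  38. ] 264 top 75.8 xy [451.4 162.   75.8] dia 17.9 med [450.7 161.9  74.8]
[212.7 128. ] 186 top 75.7 xy [459.8  69.8  75.7] dia 16.4 med [459.7  69.6  74.9]
[216.9 200.1] 172 top 75.5 xy [465.8 -17.4  75.5] dia 15.7 med [465.8 -17.6  74.8]
[219.3 263.2] 172 top 75.6 xy [ 470.3 -105.6   75.6] dia 15.4 med [ 469.7 -105.9   74.9]
blob [488 213  27  51] ((893.8430786132812, -66.64158630371094), (85.15265655517578, 17.902084350585938), 89.9139175415039)
blob [474 212  27  51] ((871.588623046875, -66.72525024414062), (84.93920135498047, 18.855709075927734), 89.98904418945312)
blob [460 211  26  51] ((848.8375244140625, -66.7498550415039), (18.49112319946289, 84.842529296875), 0.05251341313123703)
blob [272 197  12  52] ((545.9127197265625, -67.87989807128906), (17.21927833557129, 83.4155502319336), 4.045253276824951)
blob [293   5  80 262] ((611.9940795898438, 44.05607604980469), (98.24799346923828, 360.41693115234375), 6.451663494110107)
hole [306 217  47  45] ((627.2625122070312, -89.64080047607422), (72.22703552246094, 73.21453094482422), 52.45177459716797)
hole [302 162  50  49] ((612.7520751953125, -4.714637756347656), (71.0123291015625, 71.44107818603516), 51.1014518737793)
hole [306  92  53  55] ((608.7069091796875, 89.36228942871094), (70.36881256103516, 70.4670639038086), 50.845699310302734)
```

View pics/w1.png

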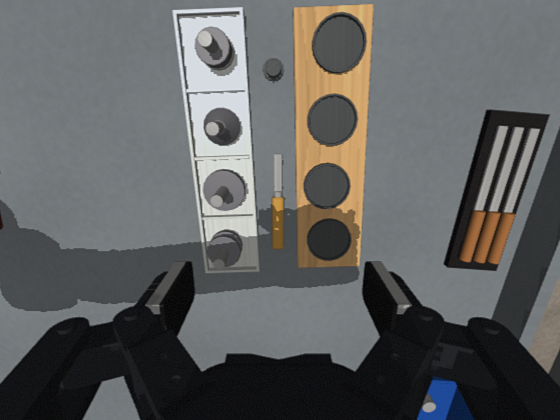

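Wrist view: bob spindles are at (206,42), (212,128), (216,200) and (219,263), and cups at (339,42), (332,118), (327,186) and (328,240). The scraper (278,200) and a dark nut (273,69) lie between them. The cups seem offset sideways from the rail's centre line, so I'll check all four from two views.

Run:
```python
from h import *
def cups(im,C,n):
    hsv=cv2.cvtColor(im,cv2.COLOR_RGB2HSV); 
    W=rays(C,np.argwhere(np.ones(im.shape[:2]))[:,::-1],8).reshape(*im.shape[:2],3)
    m=(hsv[...,2]<75)&(hsv[...,1]<90)&(W[...,0]>560)&(W[...,0]<665)&(W[...,1]>-150)&(W[...,1]<240)
    m=cv2.morphologyEx(m.astype(np.uint8),cv2.MORPH_OPEN,np.ones((3,3)))
    for ct in cv2.findContours(m,cv2.RETR_EXTERNAL,cv2.CHAIN_APPROX_NONE)[0]:
        if cv2.contourArea(ct)<300: continue
        w=rays(C,cv2.convexHull(ct)[:,0],8)[:,:2].astype(np.float32)
        c=np.array(cv2.fitEllipse(w)[0]); s=10*(c-C[2][:2])/(C[2][2]-18)
        print(n,np.round(cv2.boundingRect(ct)),c.round(1),np.round(cv2.fitEllipse(w)[1],1),"corr",(c-s/2).round(1))
f=np.load("w1.npz");cups(f["im"],cam("wrist",{"ee_pos":f["p"],"ee_rot":f["q"]}),"w")
for n in("scene","side"): cups(np.load(n+"0.npz")["im"],cam(n),n)
```

```text
w [307 219  44  42] [627.2 -89.2] [67.6 70.6] corr [626.1 -87. ]
```

Run:
```python
from h import *
def cups(im,C,n):
    hsv=cv2.cvtColor(im,cv2.COLOR_RGB2HSV)
    o=((hsv[...,0]>5)&(hsv[...,0]<28)&(hsv[...,1]>90)).astype(np.uint8)
    big=max(cv2.findContours(cv2.morphologyEx(o,cv2.MORPH_OPEN,np.ones((2,2))),cv2.RETR_EXTERNAL,cv2.CHAIN_APPROX_NONE)[0],key=cv2.contourArea)
    hull=cv2.fillConvexPoly(np.zeros_like(o),cv2.convexHull(big),1)
    m=cv2.morphologyEx(hull*(1-o),cv2.MORPH_OPEN,np.ones((5,5)))
    for ct in cv2.findContours(m,cv2.RETR_EXTERNAL,cv2.CHAIN_APPROX_NONE)[0]:
        if cv2.contourArea(ct)<300: continue
        w=rays(C,cv2.convexHull(ct)[:,0],8)[:,:2].astype(np.float32)
        c=np.array(cv2.fitEllipse(w)[0]); s=10*(c-C[2][:2])/(C[2][2]-18)
        print(n,np.round(cv2.boundingRect(ct)),c.round(1),np.round(cv2.fitEllipse(w)[1],1),"corr",(c-s/2).round(1))
f=np.load("w1.npz");cups(f["im"],cam("wrist",{"ee_pos":f["p"],"ee_rot":f["q"]}),"w")
for n in("scene","side"): cups(np.load(n+"0.npz")["im"],cam(n),n)
```

```text
w [307 219  44  42] [627.3 -89.4] [67.7 71. ] corr [626.2 -87.2]
w [304 164  46  45] [613.1  -4.6] [67.7 69. ] corr [612.1  -3.4]
w [308  94  49  52] [608.9  89. ] [68.1 68.5] corr [608.   89.1]
w [312  12  54  61] [604.9 183. ] [68.2 69.4] corr [604.1 181.8]
scene [276 284  41  40] [624.8 -83.2] [68.  72.6] corr [626.  -85.5]
scene [294 245  38  35] [610.2   1.5] [68.6 73.2] corr [611.5  -1.4]
scene [316 210  35  31] [606.1  94.4] [68.6 74.9] corr [607.3  90.7]
scene [336 180  33  28] [602.6 187.5] [69.4 76. ] corr [603.9 183.1]
side [349 225  42  29] [634.6 -81.4] [67.5 76.4] corr [629.  -85.3]
side [306 207  38  26] [620.2   3.9] [67.7 76.6] corr [614.8  -1. ]
side [269 188  36  22] [616.4  97.5] [67.  79.2] corr [611.1  91.5]
side [237 178  33  13] [604.6 182.4] [53.3 67.9] corr [599.4 175.4]
```

apply_moves(gripper=[0.085,0.085,0.085,0.085,0.085,0.085], dp=[[-0.022,0.037,-0.03],[-0.022,0.037,-0.03],[-0.022,0.037,-0.03],[-0.023,0.036,-0.03],[0,0,0],[0,0,0]], twist=[[0,0,0],[0,0,0],[0,0,0],[0,0,0],[0,0,0],[0,0,0]])

```text
time: 2.9
ee_pos: [451.3, 159.8, 168.8]
ee_rot: [0.68, 0.733, -0.0, 0.0]
ft_force: [0.9, -0.5, 1.4]
width: 84.8
grip_force: 0.0
```

Run:
```python
from look import *
o,im,d=look("2"); print(o["ee_pos"],o["ft_force"]); tops(o,d)
```

```text
[451.33976967 159.80940273 168.80677323] [ 0.86950997 -0.52664914  1.42989616]
[279.   74.9] 399 top 71.8 xy [445.2 264.7  71.8] dia 16.8 med [445.3 264.9  70.8]
[275.7 207. ] 357 top 75.6 xy [450.2 163.   75.6] dia 15.5 med [450.1 162.6  74.9]
[277.9 301.5] 372 top 75.4 xy [459.   70.9  75.4] dia 15.4 med [459.   70.4  74.7]
```

View pics/w2.png

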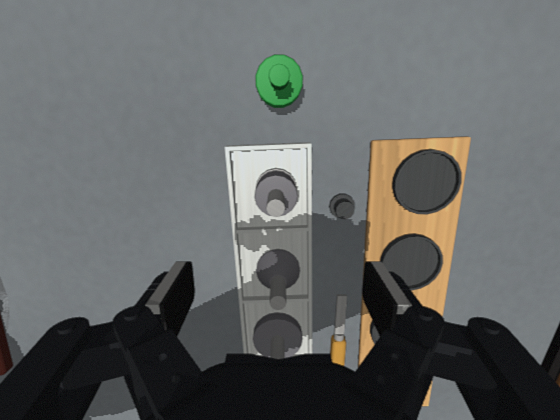

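Close view: the grey drum bob's spindle tip is at (276,207) in the left end pocket. The green look-alike at (279,75) is outside the tray. The choice is confirmed.

apply_moves(gripper=[0.085,0.085,0.085,0.085,0.085,0.0,0.0,0.0,0.0,0.0,0.0,0.0], dp=[[0,0.002,-0.026],[0,0,-0.026],[0,0,-0.026],[0,0,-0.025],[0,0,0],[0,0,0],[0,0,0],[0,0,0],[0,0,0],[0,0,0],[0,0,0],[0,0,0]], twist=[[0,0,0],[0,0,0],[0,0,0],[0,0,0],[0,0,0],[0,0,0],[0,0,0],[0,0,0],[0,0,0],[0,0,0],[0,0,0],[0,0,0]], force=50)

```text
time: 4.45
ee_pos: [450.8, 163.5, 66.0]
ee_rot: [0.679, 0.734, 0.0, 0.0]
ft_force: [-2.4, -0.4, 6.1]
width: 13.6
grip_force: 48.7
```

apply_moves(gripper=[0,0,0,0,0,0], dp=[[0,0,0.01],[0,0,0.02],[0,0,0.03],[0,0,0.03],[0,0,0.02],[0,0,0]], twist=[[0,0,0],[0,0,0],[0,0,0],[0,0,0],[0,0,0],[0,0,0]])

```text
time: 5.2
ee_pos: [451.6, 163.6, 177.0]
ee_rot: [0.679, 0.734, 0.001, 0.001]
ft_force: [0.3, -0.3, -3.0]
width: 13.2
grip_force: 49.1
```

Run:
```python
from look import *
a,_=imaging.read_camera("side");o,im,d=look("3");print(o["ee_pos"],o["width"],o["grip_force"],o["ft_force"])
cv2.imwrite("pics/m3.png",np.hstack([cv2.resize(im,(400,300)),cv2.resize(a[60:330,60:420],(400,300))])[...,::-1])
```

```text
[450.91451524 163.25808465 175.75036945] 13.191081220517654 49.09774124622345 [-0.28233042 -0.75719811 -2.2624273 ]
```

View pics/m3.png

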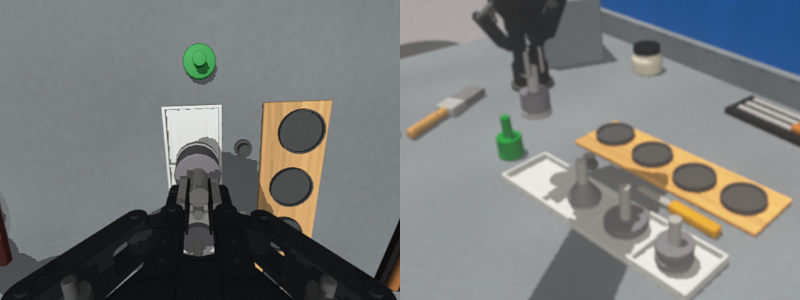

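apply_moves(gripper=[0,0,0,0,0,0,0,0,0,0,0,0,0,0], dp=[[0.01,-0.015,0],[0.022,-0.031,0],[0.023,-0.033,0],[0.024,-0.034,0],[0.024,-0.034,0],[0.024,-0.034,0],[0.023,-0.033,0],[0.016,-0.022,0],[0.01,-0.013,0],[0,0,-0.025],[0,0,-0.035],[0,0,-0.02],[0,0,0],[0,0,0]], twist=[[0,0,0],[0,0,0],[0,0,0],[0,0,0],[0,0,0],[0,0,0],[0,0,0],[0,0,0],[0,0,0],[0,0,0],[0,0,0],[0,0,0],[0,0,0],[0,0,0]])

```text
time: 7.05
ee_pos: [627.5, -85.6, 96.7]
ee_rot: [0.679, 0.734, 0.0, 0.001]
ft_force: [0.2, 1.0, -1.9]
width: 13.1
grip_force: 49.0
```

Run:
```python
from look import *
a,_=imaging.read_camera("side");b,_=imaging.read_camera("scene");o=get_obs();print(o["ee_pos"],o["width"],o["ft_force"])
cv2.imwrite("pics/m4.png",np.hstack([cv2.resize(b[160:340,200:440],(400,300)),cv2.resize(a[130:310,220:460],(400,300))])[...,::-1])
```

```text
[627.7206856  -85.72529269  97.06505778] 12.98043548810224 [ 0.1634469  -0.10769882 -2.12769907]
```

View pics/m4.png

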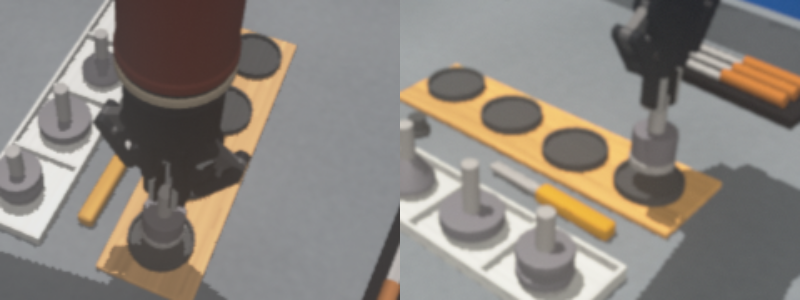

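The drum bob is held upright over the rightmost cup and looks centred in both views (scene crop (160,225), side crop (652,165)).

apply_moves(gripper=[0,0,0,0,0,0], dp=[[-0.001,0,-0.01],[0,0,-0.007],[0,0,-0.004],[0,0,-0.001],[0,0,0],[0,0,0]], twist=[[0,0,0],[0,0,0],[0,0,0],[0,0,0],[0,0,0],[0,0,0]])

```text
time: 7.9
ee_pos: [625.8, -85.8, 74.2]
ee_rot: [0.679, 0.734, -0.0, 0.0]
ft_force: [-3.7, 0.7, 4.8]
width: 13.3
grip_force: 49.9
```

apply_moves(gripper=[0.03,0.06,0.085,0.085,0.085,0.085,0.085,0.085,0.085,0.085,0.085,0.085,0.085,0.085,0.085,0.085,0.085], dp=[[0,0,0],[0,0,0],[0,0,0],[0,0,0],[0,0,0.02],[0,0,0.04],[0,0,0.04],[-0.016,0.015,0],[-0.026,0.025,0],[-0.028,0.026,0],[-0.028,0.026,0],[-0.028,0.026,0],[-0.026,0.024,0],[-0.014,0.014,0],[0,0,0],[0,0,0],[0,0,0]], twist=[[0,0,0],[0,0,0],[0,0,0],[0,0,0],[0,0,0],[0,0,0],[0,0,0],[0,0,0],[0,0,0],[0,0,0],[0,0,0],[0,0,0],[0,0,0],[0,0,0],[0,0,0],[0,0,0],[0,0,0]])

```text
time: 10.02
ee_pos: [460.4, 69.5, 173.5]
ee_rot: [0.68, 0.733, 0.0, -0.0]
ft_force: [1.1, -0.5, 0.6]
width: 85.3
grip_force: 0.0
```

```bash
cat > chk.py <<'E'
from look import *
tag=sys.argv[1]
o,im,d=look(tag); print(o["ee_pos"].round(1),o["ft_force"].round(1)); tops(o,d)
a,da=imaging.read_camera("side");b,db=imaging.read_camera("scene")
for n,dd in(("side",da),("scene",db)):
    P=cloud(cam(n),dd);m=(P[...,2]>60)&(P[...,2]<92)&(P[...,0]>560)&(P[...,0]<680)&(abs(P[...,1])<250)
    k,l,s,c=cv2.connectedComponentsWithStats(m.astype(np.uint8))
    for i in range(1,k):
        if s[i,4]>40: q=P[l==i]; print(n,"rail bob",c[i].round(),np.nanmean(q,0).round(),"top",np.percentile(q[:,2],95).round())
cv2.imwrite(f"pics/c{tag}.png",np.hstack([cv2.resize(b[140:335,180:440],(400,300)),cv2.resize(a[130:325,150:410],(400,300))])[...,::-1])
E
python3 chk.py 5
```

```text
[460.4  69.5 173.5] [ 1.1 -0.5  0.6]
[275.1 208.5] 348 top 75.6 xy [458.9  70.   75.6] dia 15.6 med [459.2  69.8  74.9]
[275.1 296. ] 357 top 75.5 xy [465.2 -16.6  75.5] dia 15.4 med [465.3 -17.2  74.9]
[273.5 357. ] 90 top 63.5 xy [ 469.4 -100.6   63.5] dia 12.0 med [471.  -99.7  62.6]
side rail bob [372. 208.] [622. -89.  76.] top 87.0
scene rail bob [297. 285.] [626. -88.  77.] top 84.0
```

View pics/c5.png

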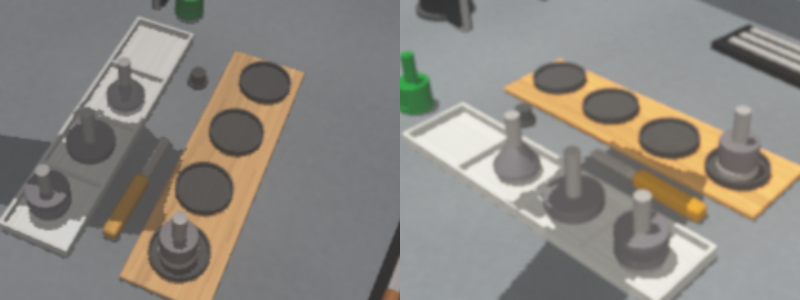

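The drum bob stands in the rightmost cup (scene crop (178,240), side crop (740,150)), top at about 84 mm as expected. Next is the cone.

apply_moves(gripper=[0.085,0.085,0.085,0.085,0.085,0.0,0.0,0.0,0.0,0.0,0.0,0.0,0,0,0,0,0], dp=[[-0.001,0,-0.026],[0,0,-0.03],[0,0,-0.03],[0,0,-0.021],[0,0,0],[0,0,0],[0,0,0],[0,0,0],[0,0,0],[0,0,0],[0,0,0],[0,0,0],[0,0,0.01],[0,0,0.03],[0,0,0.04],[0,0,0.03],[0,0,0]], twist=[[0,0,0],[0,0,0],[0,0,0],[0,0,0],[0,0,0],[0,0,0],[0,0,0],[0,0,0],[0,0,0],[0,0,0],[0,0,0],[0,0,0],[0,0,0],[0,0,0],[0,0,0],[0,0,0],[0,0,0]])

```text
time: 12.3
ee_pos: [460.2, 70.6, 179.1]
ee_rot: [0.679, 0.734, 0.001, 0.002]
ft_force: [0.6, 0.2, -2.2]
width: 13.0
grip_force: 48.9
```

apply_moves(gripper=[0,0,0,0,0,0,0,0,0,0,0], dp=[[0.015,-0.007,0],[0.03,-0.014,0],[0.033,-0.016,0],[0.033,-0.016,0],[0.028,-0.013,0],[0.014,-0.006,0],[0,0,-0.025],[0,0,-0.035],[0,0,-0.02],[0,0,0],[0,0,0]], twist=[[0,0,0],[0,0,0],[0,0,0],[0,0,0],[0,0,0],[0,0,0],[0,0,0],[0,0,0],[0,0,0],[0,0,0],[0,0,0]])

```text
time: 13.68
ee_pos: [612.5, -1.5, 97.6]
ee_rot: [0.679, 0.734, 0.001, 0.0]
ft_force: [0.0, 0.2, -0.4]
width: 13.3
grip_force: 49.0
```

apply_moves(gripper=[0,0,0,0,0,0], dp=[[0,-0.001,-0.01],[0,0,-0.007],[0,0,-0.005],[0,0,-0.001],[0,0,0],[0,0,0]], twist=[[0,0,0],[0,0,0],[0,0,0],[0,0,0],[0,0,0],[0,0,0]])

```text
time: 14.42
ee_pos: [612.2, -2.7, 75.1]
ee_rot: [0.679, 0.734, 0.0, 0.001]
ft_force: [-5.3, -1.2, 13.4]
width: 13.2
grip_force: 50.6
```

apply_moves(gripper=[0.03,0.06,0.085,0.085,0.085,0.085,0.085,0.085,0.085,0.085,0.085,0.085,0.085,0.085,0.085,0.085], dp=[[0,0,0],[0,0,0],[0,0,0],[0,0,0],[0,0,0.02],[0,0,0.04],[0,0,0.04],[-0.016,-0.001,0],[-0.026,-0.003,0],[-0.03,-0.003,0],[-0.03,-0.003,0],[-0.028,-0.003,0],[-0.017,-0.001,0],[0,0,0],[0,0,0],[0,0,0]], twist=[[0,0,0],[0,0,0],[0,0,0],[0,0,0],[0,0,0],[0,0,0],[0,0,0],[0,0,0],[0,0,0],[0,0,0],[0,0,0],[0,0,0],[0,0,0],[0,0,0],[0,0,0],[0,0,0]])

```text
time: 16.42
ee_pos: [465.5, -16.5, 173.8]
ee_rot: [0.679, 0.734, 0.0, -0.0]
ft_force: [-0.3, -0.4, 1.1]
width: 85.0
grip_force: 0.0
```

```bash
python3 chk.py 6
```

```text
[465.5 -16.5 173.8] [-0.3 -0.4  1.1]
[453. 210.] 606 top 83.5 xy [610.9  -3.5  83.5] dia 17.1 med [611.1  -3.3  82.9]
[276.4 210.3] 346 top 75.6 xy [465.2 -17.6  75.6] dia 15.5 med [465.2 -17.8  74.8]
[443.5 296. ] 535 top 83.3 xy [623.7 -85.6  83.3] dia 16.5 med [624.3 -85.9  82.8]
[273.8 298.5] 357 top 75.4 xy [ 469.4 -105.6   75.4] dia 15.6 med [ 469.5 -106.    74.8]
side rail bob [327. 190.] [609.  -7.  76.] top 86.0
side rail bob [372. 208.] [622. -89.  76.] top 87.0
scene rail bob [314. 243.] [613.  -5.  77.] top 84.0
scene rail bob [297. 285.] [626. -88.  77.] top 85.0
```

View pics/c6.png

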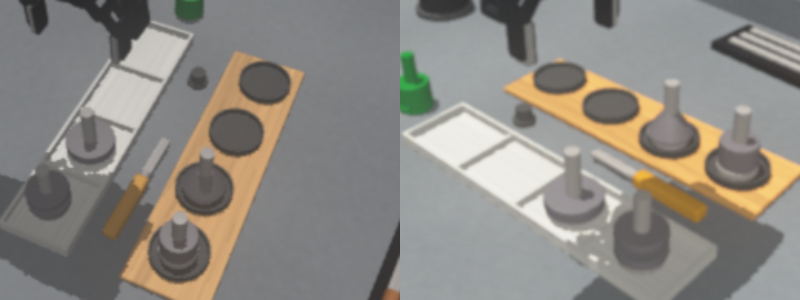

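The cone stands in its cup (scene crop (205,180), side crop (670,125)) and the drum is unchanged. Next is the disc bob.

apply_moves(gripper=[0.085,0.085,0.085,0.085,0.085,0.0,0.0,0.0,0.0,0.0,0.0,0.0,0,0,0,0,0], dp=[[0,-0.001,-0.026],[0,0,-0.03],[0,0,-0.03],[0,0,-0.021],[0,0,0],[0,0,0],[0,0,0],[0,0,0],[0,0,0],[0,0,0],[0,0,0],[0,0,0],[0,0,0.01],[0,0,0.03],[0,0,0.04],[0,0,0.03],[0,0,0]], twist=[[0,0,0],[0,0,0],[0,0,0],[0,0,0],[0,0,0],[0,0,0],[0,0,0],[0,0,0],[0,0,0],[0,0,0],[0,0,0],[0,0,0],[0,0,0],[0,0,0],[0,0,0],[0,0,0],[0,0,0]])

```text
time: 18.7
ee_pos: [466.2, -17.7, 179.1]
ee_rot: [0.679, 0.734, 0.001, 0.002]
ft_force: [-0.1, 0.2, -1.5]
width: 13.1
grip_force: 48.9
```

apply_moves(gripper=[0,0,0,0,0,0,0,0,0,0,0], dp=[[0.014,0.01,0],[0.028,0.021,0],[0.031,0.024,0],[0.031,0.024,0],[0.026,0.019,0],[0.013,0.01,0],[0,0,-0.025],[0,0,-0.035],[0,0,-0.02],[0,0,0],[0,0,0]], twist=[[0,0,0],[0,0,0],[0,0,0],[0,0,0],[0,0,0],[0,0,0],[0,0,0],[0,0,0],[0,0,0],[0,0,0],[0,0,0]])

```text
time: 20.08
ee_pos: [608.4, 90.4, 97.7]
ee_rot: [0.679, 0.734, 0.001, 0.0]
ft_force: [0.0, -0.4, -1.1]
width: 13.4
grip_force: 49.0
```

apply_moves(gripper=[0,0,0,0,0,0], dp=[[0,0,-0.01],[0,0,-0.007],[0,0,-0.005],[0,0,0],[0,0,0],[0,0,0]], twist=[[0,0,0],[0,0,0],[0,0,0],[0,0,0],[0,0,0],[0,0,0]])

```text
time: 20.82
ee_pos: [607.9, 90.4, 75.2]
ee_rot: [0.679, 0.734, 0.0, 0.0]
ft_force: [-3.0, 0.1, 5.9]
width: 13.1
grip_force: 49.7
```

apply_moves(gripper=[0.03,0.06,0.085,0.085,0.085,0.085,0.085,0.085,0.085,0.085,0.085,0.085,0.085,0.085,0.085,0.085,0.085], dp=[[0,0,0],[0,0,0],[0,0,0],[0,0,0],[0,0,0.02],[0,0,0.04],[0,0,0.04],[-0.012,-0.016,0],[-0.022,-0.031,0],[-0.024,-0.034,0],[-0.024,-0.034,0],[-0.024,-0.034,0],[-0.022,-0.031,0],[-0.01,-0.016,0],[0,0,0],[0,0,0],[0,0,0]], twist=[[0,0,0],[0,0,0],[0,0,0],[0,0,0],[0,0,0],[0,0,0],[0,0,0],[0,0,0],[0,0,0],[0,0,0],[0,0,0],[0,0,0],[0,0,0],[0,0,0],[0,0,0],[0,0,0],[0,0,0]])

```text
time: 22.95
ee_pos: [470.2, -104.6, 174.6]
ee_rot: [0.679, 0.734, 0.0, -0.0]
ft_force: [0.2, 0.8, 0.7]
width: 85.2
grip_force: 0.0
```

```bash
python3 chk.py 7
```

```text
[ 470.2 -104.6  174.6] [0.2 0.8 0.7]
[476.2  96.8] 773 top 83.5 xy [610.4  -3.7  83.5] dia 18.6 med [610.8  -3.8  82.8]
[463.7 204.5] 617 top 83.5 xy [623.7 -86.2  83.5] dia 17.1 med [624.  -86.5  82.9]
[275.8 210.5] 341 top 75.7 xy [ 469.4 -106.2   75.7] dia 15.4 med [ 469.3 -106.8   75. ]
side rail bob [327. 190.] [609.  -7.  76.] top 87.0
side rail bob [372. 207.] [622. -90.  76.] top 87.0
scene rail bob [337. 205.] [610.  87.  76.] top 85.0
scene rail bob [314. 243.] [613.  -5.  77.] top 85.0
scene rail bob [297. 285.] [626. -88.  78.] top 84.0
```

View pics/c7.png

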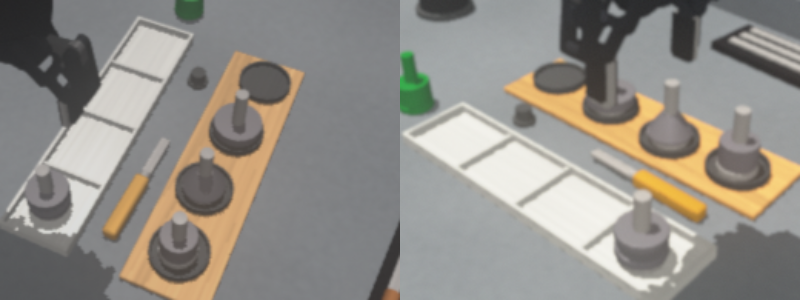

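Three bobs stand in their cups, with the disc at (237,125) in the scene crop. The twin bob is the only one left in the tray, and the far-left cup at (265,82) is free.

apply_moves(gripper=[0.085,0.085,0.085,0.085,0.085,0.0,0.0,0.0,0.0,0.0,0.0,0.0,0,0,0,0,0], dp=[[-0.001,-0.001,-0.026],[0,0,-0.03],[0,0,-0.03],[0,0,-0.022],[0,0,0],[0,0,0],[0,0,0],[0,0,0],[0,0,0],[0,0,0],[0,0,0],[0,0,0],[0,0,0.01],[0,0,0.03],[0,0,0.04],[0,0,0.03],[0,0,0]], twist=[[0,0,0],[0,0,0],[0,0,0],[0,0,0],[0,0,0],[0,0,0],[0,0,0],[0,0,0],[0,0,0],[0,0,0],[0,0,0],[0,0,0],[0,0,0],[0,0,0],[0,0,0],[0,0,0],[0,0,0]])

```text
time: 25.22
ee_pos: [470.2, -106.9, 179.2]
ee_rot: [0.679, 0.734, 0.001, 0.002]
ft_force: [0.5, -0.4, -2.1]
width: 13.1
grip_force: 48.9
```

apply_moves(gripper=[0,0,0,0,0,0,0,0,0,0,0,0,0,0,0], dp=[[0.008,0.016,0],[0.014,0.03,0],[0.016,0.034,0],[0.016,0.034,0],[0.016,0.034,0],[0.016,0.034,0],[0.016,0.034,0],[0.014,0.03,0],[0.012,0.026,0],[0.007,0.015,0],[0,0,-0.025],[0,0,-0.035],[0,0,-0.02],[0,0,0],[0,0,0]], twist=[[0,0,0],[0,0,0],[0,0,0],[0,0,0],[0,0,0],[0,0,0],[0,0,0],[0,0,0],[0,0,0],[0,0,0],[0,0,0],[0,0,0],[0,0,0],[0,0,0],[0,0,0]])

```text
time: 27.1
ee_pos: [604.4, 180.5, 97.7]
ee_rot: [0.679, 0.734, 0.001, 0.0]
ft_force: [0.5, 1.3, -1.7]
width: 13.3
grip_force: 48.9
```

apply_moves(gripper=[0,0,0,0,0,0], dp=[[0,0.002,-0.01],[0,0,-0.007],[0,0,-0.005],[0,0,-0.001],[0,0,0],[0,0,0]], twist=[[0,0,0],[0,0,0],[0,0,0],[0,0,0],[0,0,0],[0,0,0]])

```text
time: 27.85
ee_pos: [604.1, 182.7, 75.2]
ee_rot: [0.679, 0.734, 0.0, 0.0]
ft_force: [-5.0, -1.6, 14.6]
width: 13.1
grip_force: 50.5
```

apply_moves(gripper=[0.03,0.06,0.085,0.085,0.085,0.085,0.085,0.085,0.085,0.085,0.085,0.085,0.085,0.085,0.085], dp=[[0,0,0],[0,0,0],[0,0,0],[0,0,0],[0,0,0.02],[0,0,0.04],[0,0,0.04],[-0.02,-0.03,0.03],[-0.02,-0.03,0.03],[-0.02,-0.03,0.03],[-0.02,-0.03,0.03],[-0.02,-0.03,0],[0,0,0],[0,0,0],[0,0,0]], twist=[[0,0,0],[0,0,0],[0,0,0],[0,0,0],[0,0,0],[0,0,0],[0,0,0],[0,0,0],[0,0,0],[0,0,0],[0,0,0],[0,0,0],[0,0,0],[0,0,0],[0,0,0]])

```text
time: 29.72
ee_pos: [504.0, 33.6, 293.6]
ee_rot: [0.679, 0.734, 0.0, -0.0]
ft_force: [-0.6, 0.7, -0.6]
width: 85.1
grip_force: 0.0
```

```bash
python3 chk.py 8; python3 -c "
import cv2,numpy as np;a=cv2.imread('pics/c8.png');b=cv2.imread('pics/w8.png');cv2.imwrite('pics/f8.png',np.vstack([a,cv2.copyMakeBorder(cv2.resize(b,(400,300)),0,0,0,400,0)]))"
```

```text
[504.   33.6 293.6] [-0.6  0.7 -0.6]
[379.9  53.2] 297 top 83.6 xy [603.1 181.6  83.6] dia 17.9 med [603.9 181.7  82.8]
[369.3 140.7] 216 top 83.7 xy [607.7  89.8  83.7] dia 16.1 med [607.9  90.   82.9]
[359.2 215.5] 210 top 83.6 xy [611.   -2.9  83.6] dia 15.9 med [611.5  -3.3  82.9]
[359.  273.6] 205 top 83.5 xy [624.1 -85.3  83.5] dia 14.9 med [624.4 -86.   83.1]
side rail bob [252. 153.] [602. 178.  76.] top 87.0
side rail bob [286. 170.] [606.  86.  76.] top 87.0
side rail bob [327. 190.] [609.  -7.  76.] top 86.0
side rail bob [372. 208.] [622. -90.  76.] top 87.0
scene rail bob [356. 172.] [606. 179.  76.] top 85.0
scene rail bob [337. 205.] [610.  87.  76.] top 85.0
scene rail bob [314. 243.] [613.  -5.  77.] top 84.0
scene rail bob [297. 285.] [627. -88.  77.] top 85.0
```

View pics/f8.png

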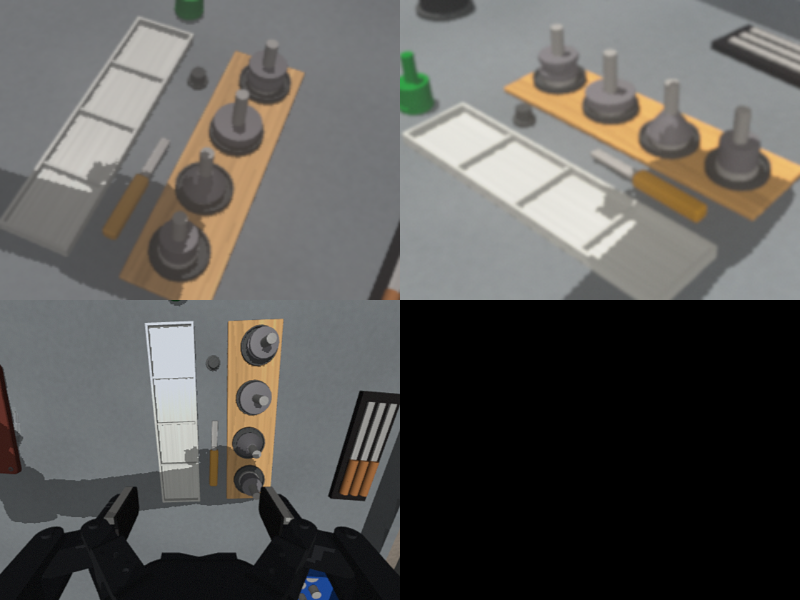

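All four bobs stand upright in their cups, with tops at about 83.6 mm against the expected 84 mm. From the left end of the rail they are twin, disc, cone, drum. The tray is empty and the scraper (scene crop (137,188)) has not moved.

```bash
python3 -c "
from cell import env
print(env.sign_off())"
```

```text
the job is handed in; nothing more can be done
None
```

The job is done and handed in at about 30 s of the 96 s allowed: all four bobs stand upright in the rail cups in reverse order (drum, cone, disc, twin from the right end), and the scraper was left where it lay.

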